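Check the sliding lids of the bath boxes

TASK

Before these bath boxes are filled, try their lids: starting at the rack's green end and going along it box by box, take the knob, slide the lid out as far as it will go, then fully home again, before the next. The box whose lid jams partway is a reject: with its lid home, lift it out and set it down gently, upright and flat on the floor of the red-rimmed wire basket, lid still shut. Leave the sound boxes in their nests with lids fully home, and disturb nothing else.

Things in the scene. Friction and masses are not known exactly. Their poses are not given: they have to be found in the camera images.
- rack: Pale wooden rack, 151 x 331 x 20 mm, fixed to the dark table. Origin: centre of its underside, at table height. z up; x runs across it, away from the side to which the lids slide out; y along it, towards the end whose block (121 x 26 mm) is painted green. Three nests in a row along y, 105 mm apart; nest floor 6 mm above the table, walls up to 20 mm.
- nest1 (a point): Centre of the floor of the first nest, at the green end of the rack (rack frame 0, 105, 6 mm).
- nest2 (a point): Centre of the floor of the middle nest (rack frame 0, 0, 6 mm).
- nest3 (a point): Centre of the floor of the last nest (rack frame 0, -105, 6 mm).
- box_p: One of three look-alike white ceramic bath boxes, 116 (x) x 64 (y) x 42 mm, about 0.5 kg, loose but held sideways by its nest (2.5 mm play); any box can stand in any nest. Origin: centre of its underside; axes as the rack's while it stands there. A 7 mm wooden lid with the same outline slides on top (lid top 49 mm above the origin) and cannot lift off, so the box can be carried by the lid's knob.
- lid_p (a joint): Sliding lid of box_p, m: 0 = fully home (edges flush with the box), growing as it slides towards the box's own -x. A sound lid runs freely (about 1.5 N, stays where left) to its stop at 0.065. A lid that binds runs just as freely at first, then jams solid well short of that (before 0.045). Starts up to 18 mm open.
- knob_p (a point): Grip point on the square blue knob of lid_p; moves with the lid. The knob is 24 x 24 mm, sides parallel to the box's, 32 mm tall on the lid's middle; this point lies on its axis, 23 mm above the lid's top face (knob top 9 mm higher), so fingertips reaching 19 mm below it clear the lid.
- box_q: One of three look-alike white ceramic bath boxes, 116 (x) x 64 (y) x 42 mm, about 0.5 kg, loose but held sideways by its nest (2.5 mm play); any box can stand in any nest. Origin: centre of its underside; axes as the rack's while it stands there. A 7 mm wooden lid with the same outline slides on top (lid top 49 mm above the origin) and cannot lift off, so the box can be carried by the lid's knob.
- lid_q (a joint): Sliding lid of box_q, m: 0 = fully home (edges flush with the box), growing as it slides towards the box's own -x. A sound lid runs freely (about 1.5 N, stays where left) to its stop at 0.065. A lid that binds runs just as freely at first, then jams solid well short of that (before 0.045). Starts up to 18 mm open.
- knob_q (a point): Grip point on the square blue knob of lid_q; moves with the lid. The knob is 24 x 24 mm, sides parallel to the box's, 32 mm tall on the lid's middle; this point lies on its axis, 23 mm above the lid's top face (knob top 9 mm higher), so fingertips reaching 19 mm below it clear the lid.
- box_r: One of three look-alike white ceramic bath boxes, 116 (x) x 64 (y) x 42 mm, about 0.5 kg, loose but held sideways by its nest (2.5 mm play); any box can stand in any nest. Origin: centre of its underside; axes as the rack's while it stands there. A 7 mm wooden lid with the same outline slides on top (lid top 49 mm above the origin) and cannot lift off, so the box can be carried by the lid's knob.
- lid_r (a joint): Sliding lid of box_r, m: 0 = fully home (edges flush with the box), growing as it slides towards the box's own -x. A sound lid runs freely (about 1.5 N, stays where left) to its stop at 0.065. A lid that binds runs just as freely at first, then jams solid well short of that (before 0.045). Starts up to 18 mm open.
- knob_r (a point): Grip point on the square blue knob of lid_r; moves with the lid. The knob is 24 x 24 mm, sides parallel to the box's, 32 mm tall on the lid's middle; this point lies on its axis, 23 mm above the lid's top face (knob top 9 mm higher), so fingertips reaching 19 mm below it clear the lid.
- reject: Basket for rejects: black wire with a red rim, fixed, outer 183 (x) x 133 (y) x 50 mm, walls 4 mm (rim 6 mm), floor 6 mm thick, empty. Origin: centre of its underside at table height; long side along x. On either side of the rack, turned at random by up to 0.3 rad.
- stock: Look-alike basket with a grey cloth-coloured rim and four soap bars, same size, fixed, on the other side. Leave alone.
- pump: Bystander: amber bottle, 48 mm diameter, 165 mm tall, loose, close to the rack (beyond either end, or behind its middle on its +x side). Origin: centre of its underside. Taller than the knobs: in the way of a wide gripper body.
- lotion: Bystander: white bottle with a wooden cap, 48 mm diameter, 155 mm tall, loose; otherwise as the pump bottle.
- salts: Bystander: glass jar, 48 mm diameter, 75 mm tall, loose, in the third such place by the rack. Origin: centre of its underside.
- soap: Bystander: terracotta soap bar 75 x 48 x 28 mm, loose, flat on the table close to the rack on its -x side, low enough for open lids to pass over it. Origin: centre of its underside.
- tumbler: Bystander: white cup, 72 mm diameter, 90 mm tall, loose, at the back left.
- candle: Bystander: green glass jar, 70 mm diameter, 80 mm tall, loose, at the back right.
There are look-alikes about, which are no part of the job. What is shaped like the box_p but purple is not meant.

How it is judged (in metres and radians):
On the way, in this order (a step that is already met when the one before it is completed fails the run):
1. the lid of the box in the first (green end) nest is out as far as it goes (((horizontal distance between box_p and nest1 below 0.03 m and value of joint lid_p above 0.06 m) or (horizontal distance between box_q and nest1 below 0.03 m and value of joint lid_q above 0.026 m) or (horizontal distance between box_r and nest1 below 0.03 m and value of joint lid_r above 0.06 m))), for 0.1 s.
2. the lid of the box in the first (green end) nest is home again, the box still in its nest (((horizontal distance between box_p and nest1 below 0.03 m and value of joint lid_p below 0.004 m) or (horizontal distance between box_q and nest1 below 0.03 m and value of joint lid_q below 0.004 m) or (horizontal distance between box_r and nest1 below 0.03 m and value of joint lid_r below 0.004 m))), for 0.1 s.
3. the lid of the box in the middle nest is out as far as it goes (((horizontal distance between box_p and nest2 below 0.03 m and value of joint lid_p above 0.06 m) or (horizontal distance between box_q and nest2 below 0.03 m and value of joint lid_q above 0.026 m) or (horizontal distance between box_r and nest2 below 0.03 m and value of joint lid_r above 0.06 m))), for 0.1 s.
4. the lid of the box in the middle nest is home again, the box still in its nest (((horizontal distance between box_p and nest2 below 0.03 m and value of joint lid_p below 0.004 m) or (horizontal distance between box_q and nest2 below 0.03 m and value of joint lid_q below 0.004 m) or (horizontal distance between box_r and nest2 below 0.03 m and value of joint lid_r below 0.004 m))), for 0.1 s.
5. the lid of the box in the last nest is out as far as it goes (((horizontal distance between box_p and nest3 below 0.03 m and value of joint lid_p above 0.06 m) or (horizontal distance between box_q and nest3 below 0.03 m and value of joint lid_q above 0.026 m) or (horizontal distance between box_r and nest3 below 0.03 m and value of joint lid_r above 0.06 m))), for 0.1 s.
6. the lid of the box in the last nest is home again, the box still in its nest (((horizontal distance between box_p and nest3 below 0.03 m and value of joint lid_p below 0.004 m) or (horizontal distance between box_q and nest3 below 0.03 m and value of joint lid_q below 0.004 m) or (horizontal distance between box_r and nest3 below 0.03 m and value of joint lid_r below 0.004 m))), for 0.1 s.
At the end, for the whole second after the job is handed in: The jamming box stands upright (0.1 rad) on the basket floor (underside below 16 mm, within 50 mm of the basket centre along both its axes); the sound boxes are in their nests (moved under 15 mm, tilt under 0.06 rad); all lids are home (under 5 mm) and all boxes at rest (value of joint each of lid_p, lid_q, lid_r below 0.005 m and linear speed of each of box_p, box_q, box_r below 0.02 m/s and distance of each of box_p, box_r from where it was at the start of the episode below 0.015 m and angle between each of box_p, box_r's own z axis and vertical below 0.06 rad and angle between box_q's own z axis and vertical below 0.1 rad and height (world z) of box_q below 0.016 m and x of box_q in the frame of reject between -0.05 and 0.05 m and y of box_q in the frame of reject between -0.05 and 0.05 m); the robot touches nothing.
It fails at once if a bystander is pushed more than 30 mm or tipped over (distance of any of pump, lotion, salts, soap, tumbler, candle from where it was at the start of the episode above 0.03 m or angle between any of pump, lotion, salts, soap, tumbler, candle's own z axis and vertical above 0.5 rad).
It fails at once if a sound box is taken out of its nest (distance of any of box_p, box_r from where it was at the start of the episode above 0.04 m).
It fails at once if the rejected box is dropped or thrown (moves faster than 0.6 m/s while no finger touches it) (contact force between the fingers and box_q below 0.05 N and linear speed of box_q above 0.6 m/s).
It also fails if it takes over 72 s, if anything falls off the work surface, if the arm or the gripper's body presses on something with over 40 N, if the wrist force passes 120 N, or if a joint passes its speed limit or range.

ROBOT

A 6-joint arm with a two-finger parallel gripper is mounted at the origin on the work surface. World frame = base frame: x ahead of the robot, y to its left, z up, the work surface at z = 0. Lengths are in mm, angles in rad, forces in N, time in s.
With the tool pointing down it reaches from about 300 to 875 mm from the base axis. Payload 6.4 kg.
Tool frame: the origin (TCP) lies between the finger pads; the fingertips stand 14 mm ahead of it and the grasp point (between the pads) lies 5 mm behind it; z points along the fingers, y is the line along which they close (so a half turn about z gives the same grasp; the last joint's range is limited). The gripper opens to 88 mm and grips with 3 to 60 N. Pads are 18 mm wide; open, the fingers measure 123 mm over their backs; the gripper's body (75 mm by 187 mm) begins 45 mm behind the grasp point.
Start: joints at [0.961, 0.181, 1.607, -0, 1.354, -0.206], TCP at [225.917, 528.775, 252.714] pointing down, gripper open.
Joint ranges: [-2.99, 2.99], [-0.89, 2.07], [0.3, 2.58], [-1.14, 4.28], [0, 2.63], [-3.12, 3.12]. Speed limits (rad/s): [2.57, 2.57, 3.01, 3.14, 3.14, 3.14].

INTERFACE

Orientations are given as a unit quaternion [x, y, z, w].
In Python, from cell import r gives the robot as it stands.
- The arm moves only by the tool apply_moves, never from a script. Its arguments are lists of equal length, an entry for each row: "xyz": the shift along the world's x, y, z in mm, a list of three; "spin": the turn about the world's z in degrees. A call has 1 to 12 rows; each row is the pose to reach, as a shift and turn from the pose commanded when the call began; what a row does not reach only later rows make up. A row lasts 1/10 s, in which the tool goes at most 50 mm and 8.59 degrees, less where a joint would pass 70% of its speed; a pose out of reach is approached as far as the arm can. A call with a gripper value outside its range is refused whole. "grip" is the opening, from 0 (shut) to 1 (fully open), set as the call begins (left out, the last holds). The fingers move at their own pace and stop on an object; "newtons" is the grip in N (left out, the last holds). Time passes only in rows, so rows that repeat a pose let the fingers close. It gives the time, the measured TCP pose, the force, the opening and the grip force at its end, in the units of the state.
- r.get_obs(): the state, without advancing time (a new reading comes with each control period).
- r.read_camera(name): name is "scene" or "side" or "wrist"; returns (picture, depth): 400x640x3 uint8, red, green, blue; 400x640 float32, mm along the optical axis (not along the pixel's ray), 0 where there is no reading.
- r.calibration(name): a dict with "K" (3x3 intrinsics, pixels), "world_to_cam" (4x4, takes a point from world to camera coordinates). Camera axes: x right, y up, looking along -z (the intrinsics and any distortion apply to the point x, -y, -z); pixel columns grow to the right and rows downward; lengths in mm; the calibration is good to about 2 mm. A picture is of the moment at which its call begins: read the wrist's pose just before it. calibration takes no time and is no camera call; for the wrist camera it gives the pose at the moment of the call.
- r.close_job(): hands the job in; it is judged then, once.
Trained networks look in the newest picture that a camera, given by its name, has taken for a name from the list of things; names that differ only in an ending like _2 or _b are one class to them, and where a whole thing is asked for, a point or a joint stands for the part that bears it (a point fixed in the world has none). Each returns a list of dicts, best first, with "conf" (0 to 1); they miss things now and then, are a little off and sometimes report something else, mostly with a low value. They report only what shows in the picture. A call takes as long as a camera call. They do not tell look-alikes from the thing itself.
- r.recognise(camera, query): "position" ([x, y, z] in mm, in world coordinates, good to about 4 mm: the middle of the surface that is visible of it).
- r.cut_out(camera, query): "region" (400x640 bool, what is visible of it).
The state is a dict: "time_s": time; "joint_positions": joint angles; "joint_vel": joint speeds; "joint_efforts": joint torques, N m; "tool_pos": TCP position; "eef_rot": TCP orientation; "wrist_force": force on the tool from outside, world axes, zero at the start; "torque": the same for the moment, N m; "finger_gap": finger opening in mm; "grip_force": force on a finger pad.
Only numpy, scipy, OpenCV 4.12 (cv2) and the standard library are available. Lean on these libraries where they do the work, as an engineer would, in place of code of your own. Each camera call takes 0.05 s, during which the arm holds its last target. There are 200 camera calls.

## Working session

There is one attempt and no reset: what is moved stays moved. The work goes in short steps, Python scripts to look and compute and a tool call to move; the robot and the scene stay as the last step left them, time stands still between calls to the robot, and variables do not carry over. Pictures are saved under pics/ and viewed, at most 10 in all, crops included, and the job is handed in when it is done.

Besides the shell and the picture viewer there is one more tool, called after ">>>" as a command line: name --pt "numbers of a row" for each row, then --argument value for the rest. apply_moves: Moves the arm, as the interface text tells. Its arguments: {"type":"object","properties":{"xyz":{"type":"array"},"spin":{"type":"array"},"grip":{"type":"number"},"newtons":{"type":"number"}},"required":["xyz","spin"]}

```bash
mkdir -p pics; ls
python3 - <<'E'
from cell import r
import cv2,numpy as np
o=r.get_obs();print({k:np.round(v,3).tolist() for k,v in o.items()})
a,d=r.read_camera("scene");b,e=r.read_camera("side")
np.savez("s.npz",a=a,d=d,b=b,e=e)
cv2.imwrite("pics/scene.png",a[:,:,::-1]);cv2.imwrite("pics/side.png",b[:,:,::-1])
for c in("scene","side"):
  k=r.calibration(c);print(c,np.round(k["K"],1).tolist(),np.round(np.linalg.inv(k["world_to_cam"])[:3,3]))
  for q in("rack","knob_p","box_p","reject","stock","pump","lotion","salts","soap"):
    try:print(q,[(np.round(x["position"]).tolist(),round(x["conf"],2)) for x in r.recognise(c,q)][:5])
    except Exception as ex:print(q,ex)
E
```

```text
pics
{'time_s': 0.0, 'joint_positions': [0.961, 0.182, 1.608, -0.0, 1.354, -0.206], 'joint_vel': [0.001, -0.002, 0.001, 0.001, -0.0, 0.0], 'joint_efforts': [-0.001, -43.388, -34.184, 0.07, 0.039, -0.0], 'tool_pos': [225.619, 528.345, 251.832], 'eef_rot': [0.201, 0.98, -0.001, -0.0], 'wrist_force': [-0.73, -0.146, 0.695], 'torque': [-0.003, -0.05, 0.038], 'grip_force': 0.0, 'finger_gap': 87.792}
scene [[451.6, 0.0, 318.0], [0.0, 451.6, 192.9], [0.0, 0.0, 1.0]] [1278. -396.  811.]
rack [([642.0, -32.0, 17.0], 0.89), ([573.0, 126.0, 55.0], 0.73)]
knob_p [([585.0, 16.0, 55.0], 0.84), ([611.0, -83.0, 55.0], 0.71), ([358.0, -139.0, 50.0], 0.64), ([345.0, 155.0, 52.0], 0.6), ([572.0, 127.0, 57.0], 0.56)]
box_p [([350.0, 155.0, 46.0], 0.98), ([575.0, 125.0, 50.0], 0.9), ([372.0, -136.0, 50.0], 0.89), ([619.0, -84.0, 56.0], 0.76), ([594.0, 20.0, 56.0], 0.63)]
reject [([500.0, 390.0, 5.0], 0.69), ([640.0, -31.0, 22.0], 0.67), ([613.0, -84.0, 59.0], 0.26)]
stock [([502.0, -384.0, 35.0], 0.79)]
pump [([538.0, 218.0, 83.0], 0.85)]
lotion [([704.0, 34.0, 89.0], 0.8)]
salts [([663.0, -184.0, 61.0], 0.7)]
soap [([453.0, 9.0, 27.0], 0.79)]
side [[436.3, 0.0, 317.9], [0.0, 436.3, 202.6], [0.0, 0.0, 1.0]] [  48. -472.  796.]
rack [([545.0, -20.0, 19.0], 0.88)]
knob_p [([562.0, 23.0, 57.0], 0.96), ([342.0, -132.0, 47.0], 0.94), ([546.0, 121.0, 57.0], 0.87), ([332.0, 158.0, 48.0], 0.75), ([587.0, -84.0, 57.0], 0.71)]
box_p [([569.0, 16.0, 56.0], 0.87), ([334.0, -140.0, 53.0], 0.87), ([589.0, -91.0, 57.0], 0.85), ([550.0, 120.0, 54.0], 0.73), ([325.0, 152.0, 51.0], 0.67)]
reject [([484.0, 391.0, 6.0], 0.96)]
stock [([486.0, -375.0, 33.0], 0.89), ([550.0, 117.0, 53.0], 0.15)]
pump [([519.0, 211.0, 86.0], 0.9), ([699.0, 331.0, 61.0], 0.63)]
lotion [([679.0, 36.0, 88.0], 0.96)]
salts [([637.0, -182.0, 54.0], 0.94)]
soap [([679.0, 35.0, 88.0], 0.62), ([441.0, 8.0, 29.0], 0.57)]
```

View pics/scene.png

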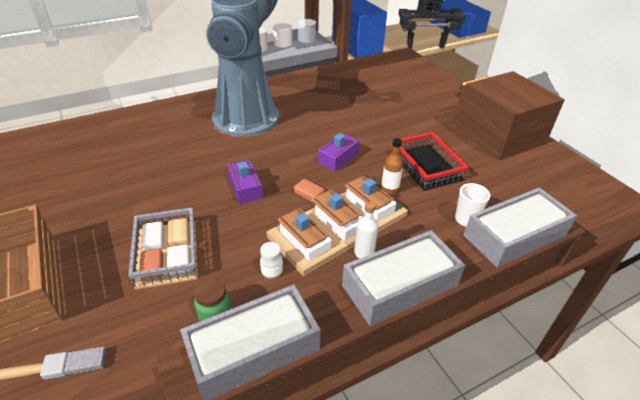

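View pics/side.png

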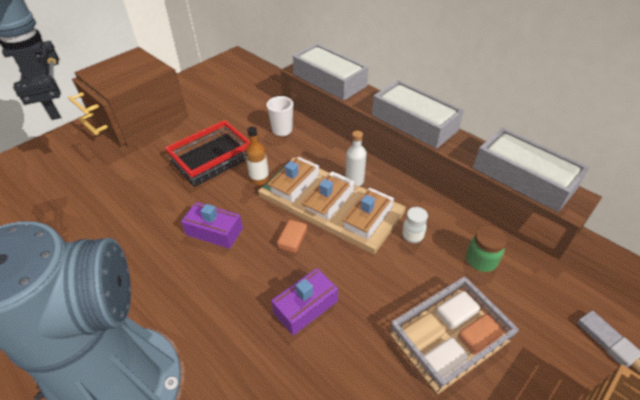

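The scene shows the three white boxes in the rack at (370,187), (335,203) and (303,222). The look-alikes are the purple boxes at (339,140) and (241,170). The red-rimmed basket is at (432,160), and the grey stock basket at (163,245) is not wanted. In the side view the boxes are at (293,178), (327,195), (367,211), with the purple ones at (212,223) and (305,298). The rack's green end appears to be the one next to the pump. I'll check that with the wrist camera.

>>> apply_moves --pt "25 -40 20" --pt "50 -80 40" --pt "75 -120 60" --pt "100 -160 80" --pt "125 -200 100" --pt "150 -240 120" --pt "175 -280 140" --pt "200 -320 140" --pt "225 -360 140" --pt "250 -400 140" --pt "270 -440 140" --pt "280 -470 140" --spin '[-5,-10,-15,-20,-25,-30,-35,-40,-45,-50,-55,-55.5]' --grip 1

```text
time_s: 2.2
tool_pos: [507.0, 56.0, 392.5]
eef_rot: [0.635, 0.772, -0.0, 0.0]
wrist_force: [-0.3, 0.4, -0.3]
finger_gap: 88.1
grip_force: 0.0
```

>>> apply_moves --pt "0 0 0" --pt "0 0 0" --pt "0 0 0" --spin '[0,0,0]'

```text
time_s: 2.5
tool_pos: [505.6, 59.7, 392.8]
eef_rot: [0.633, 0.774, 0.0, -0.0]
wrist_force: [-0.2, -0.9, -0.5]
finger_gap: 88.3
grip_force: 0.0
```

```bash
cat > h.py <<'E'
from cell import r
import numpy as np,cv2
def cloud(d,k):
    K=k["K"];v,u=np.mgrid[:d.shape[0],:d.shape[1]]
    p=np.stack([(u-K[0,2])/K[0,0]*d,-(v-K[1,2])/K[1,1]*d,-d],-1)
    T=np.linalg.inv(k["world_to_cam"]);w=p@T[:3,:3].T+T[:3,3]
    w[d<=0]=np.nan;return w
def knobs(a,w):
    h=cv2.cvtColor(a,cv2.COLOR_RGB2HSV)
    m=((h[...,0]>95)&(h[...,0]<118)&(h[...,1]>90)&(w[...,2]>75)&(w[...,2]<100)).astype(np.uint8)
    n,l,s,c=cv2.connectedComponentsWithStats(m);out=[]
    for i in range(1,n):
        if s[i,4]>60:
            p=w[l==i];z=np.median(p[:,2]);p=p[abs(p[:,2]-z)<4]
            rc=cv2.minAreaRect(p[:,:2].astype(np.float32))
            out.append((np.round(rc[0],1),np.round(rc[1],1),round(rc[2],1),round(z,1),np.round(c[i]),s[i,4]))
    return out
E
python3 - <<'E'
from h import *
o=r.get_obs();print(o["time_s"],o["tool_pos"],o["eef_rot"],o["wrist_force"])
k=r.calibration("wrist");a,d=r.read_camera("wrist");w=cloud(d,k)
np.savez("w.npz",a=a,w=w)
cv2.imwrite("pics/w1.png",a[:,:,::-1])
print(np.linalg.inv(k["world_to_cam"])[:3,3])
for x in knobs(a,w):print("wrist",x)
s=np.load("s.npz")
for c,i,j in(("scene","a","d"),("side","b","e")):
    for x in knobs(s[i],cloud(s[j],r.calibration(c))):print(c,x)
E
```

```text
2.5 [505.57971037  59.67507329 392.81355534] [ 6.33201834e-01  7.73986693e-01  1.54230287e-04 -1.14905582e-04] [-0.15564545 -0.85595173 -0.50119858]
[489.9268502  136.51472778 524.14978837]
wrist (array([338.4, 167.9]), array([22.2, 22.5]), 23.6, np.float64(80.1), array([210.,  49.]), np.int32(335))
wrist (array([558.5, 131.5]), array([22.1, 19.8]), 11.3, np.float64(86.3), array([368., 112.]), np.int32(264))
wrist (array([570.4,  28.6]), array([22. , 22.4]), 12.1, np.float64(85.9), array([359., 185.]), np.int32(235))
wrist (array([597.6, -74.1]), array([21.9, 20.8]), 12.6, np.float64(85.9), array([360., 250.]), np.int32(202))
scene (array([ 348.4, -129.6]), array([23. , 25.2]), 88.7, np.float64(82.0), array([242., 166.]), np.int32(63))
scene (array([562.6, 131. ]), array([19.5, 23.7]), 13.0, np.float64(86.9), array([369., 184.]), np.int32(92))
scene (array([574.8,  27. ]), array([22.2, 23.4]), 18.2, np.float64(87.2), array([336., 199.]), np.int32(96))
scene (array([601.7, -76.5]), array([21.4, 24.1]), 12.1, np.float64(87.3), array([302., 219.]), np.int32(106))
side (array([556.5, 128.8]), array([20. , 20.2]), 16.5, np.float64(88.1), array([292., 167.]), np.int32(64))
side (array([335.9, 165.4]), array([21.1, 21.5]), 21.4, np.float64(81.9), array([208., 210.]), np.int32(81))
side (array([ 344.4, -130.3]), array([21.6, 20.5]), 84.9, np.float64(81.9), array([304., 287.]), np.int32(117))
```

View pics/w1.png

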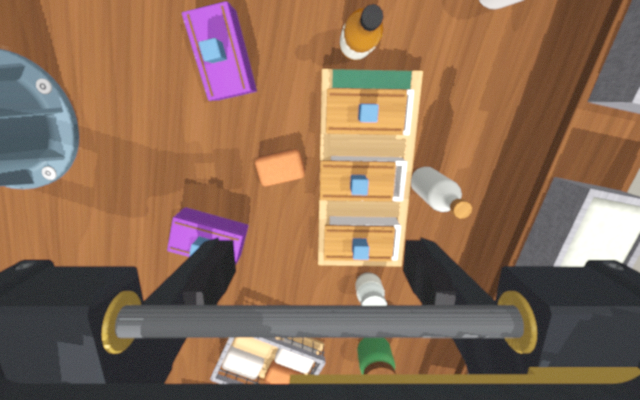

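The wrist view confirms the green block at (372,78). Box 1's knob is at (368,112), box 2's at (359,185) and box 3's at (360,250). The purple look-alikes at (210,50) and (200,245) are off the rack. Next come the rack yaw and the basket pose.

Run:
```python
from h import *
f=np.load("w.npz");a,w=f["a"],f["w"];s=np.load("s.npz")
def rect(p):
    rc=cv2.minAreaRect(p.astype(np.float32));return np.round(rc[0],1),np.round(rc[1],1),round(rc[2],1),len(p)
S=[("wrist",a,w)]+[(c,s[i],cloud(s[j],r.calibration(c))) for c,i,j in(("scene","a","d"),("side","b","e"))]
R=lambda t:np.array([[np.cos(t),np.sin(t)],[-np.sin(t),np.cos(t)]])
for n,im,W in S:
    z=W[...,2];near=(np.hypot(W[...,0]-575,W[...,1]-25)<190)
    m=near&(z>13)&(z<24)&(W[...,0]>480)&(abs(W[...,1]-25)<185)
    m=cv2.morphologyEx(m.astype(np.uint8),cv2.MORPH_OPEN,np.ones((3,3)))
    k,l,st,_=cv2.connectedComponentsWithStats(m);p=W[l==1+np.argmax(st[1:,4])] ;p=W[m>0]
    print(n,"rack",rect(p[:,:2]))
    h=cv2.cvtColor(im,cv2.COLOR_RGB2HSV)
    m=((h[...,0]<6)|(h[...,0]>174))&(h[...,1]>190)&(h[...,2]>120)&(z>35)&(z<65)&(abs(W[...,1]-390)<130)
    if m.sum()>30:print(n,"rim",rect(W[m][:,:2]),np.median(z[m]))
    # box tops and lids: points z 44..60 
    for b,(kx,ky) in enumerate([(559,131),(572,28),(599,-75)]):
        q=(W[...,:2]-[kx,ky])@R(np.radians(12)).T
        m=(z>40)&(z<60)&(abs(q[...,0])<95)&(abs(q[...,1])<40)
        lid=m&(z>51.5)&(h[...,1]>80);wh=m&(h[...,1]<60)&(h[...,2]>150)
        for nm,mm in(("lid",lid),("wh",wh)):
            if mm.sum()>20:print(n,b+1,nm,rect(W[mm][:,:2]),"x' range",np.round(np.percentile(q[mm][:,0],[1,99]),1),"y'",np.round(np.percentile(q[mm][:,1],[1,99]),1),np.round(np.median(z[mm]),1))
    for nm,c in(("pump",(525,213)),("lotion",(690,36)),("salts",(650,-182))):
        m=(np.hypot(W[...,0]-c[0],W[...,1]-c[1])<45)&(z>30)
        if m.sum()>20:print(n,nm,rect(W[m][:,:2]),np.round(np.nanmax(z[m])))
```

```text
wrist rack (array([591.3,  17.8]), array([151.7, 356. ]), 10.4, 7053)
wrist 1 lid (array([559.2, 131.8]), array([116.1,  63.9]), 10.4, 3203) x' range [-56.7  56.6] y' [-30.5  32.1] 54.3
wrist 1 wh (array([590.9, 137.4]), array([71.8, 63.1]), 9.8, 276) x' range [ 0.1 68.6] y' [-32.9  29.8] 47.1
wrist 2 lid (array([571.5,  28. ]), array([115.4,  64.2]), 10.5, 2523) x' range [-57.5  55.8] y' [-31.4  31.7] 54.3
wrist 2 wh (array([588.6,  30.9]), array([116.1,  64.5]), 10.4, 381) x' range [-35.6  75.2] y' [-32.8  32.8] 47.0
wrist 3 lid (array([598.7, -75.6]), array([116. ,  64.5]), 10.1, 2054) x' range [-57.  56.] y' [-31.9  31.9] 54.3
wrist 3 wh (array([608.7, -73.1]), array([115.9,  64.6]), 9.8, 373) x' range [-45.1  67.8] y' [-33.1  32.7] 46.7
wrist pump (array([524.7, 222.6]), array([41. , 47.1]), 67.9, 1716) 166.0
wrist lotion (array([679.1,  41.3]), array([68.1, 46.5]), 3.4, 1596) 156.0
wrist salts (array([ 642.3, -167.5]), array([47.9, 30.3]), 28.5, 595) 77.0
scene rack (array([618.1,  27.1]), array([354.8, 185.2]), 86.4, 1238)
scene rim (array([490.6, 379.8]), array([136.3, 186.2]
[... 1293 characters left out ...]
  69.4] y' [-33.2  28.2] 48.5
side 2 lid (array([571.7,  28.1]), array([119.2,  65.7]), 9.9, 736) x' range [-58.4  55.5] y' [-32.4  31.7] 56.7
side 2 wh (array([581.7,  29.2]), array([135.,  66.]), 10.7, 188) x' range [-43.   75.9] y' [-34.4  30. ] 48.3
side 3 lid (array([597.3, -75.9]), array([115.4,  64.6]), 10.7, 809) x' range [-58.3  53.9] y' [-32.6  31.2] 56.7
side 3 wh (array([604.8, -76.4]), array([127.4,  63. ]), 11.7, 135) x' range [-55.2  69. ] y' [-34.2  25.3] 49.1
side pump (array([521.4, 220.2]), array([38. , 47.6]), 46.4, 773) 170.0
side lotion (array([678.5,  31.8]), array([65.1, 47.8]), 34.8, 719) 159.0
side salts (array([ 644.1, -177. ]), array([46.4, 44.9]), 73.2, 537) 80.0
```

Rack yaw is about 10.4°, and the sizes match (lids 116×64, rack 151×331). I'll approach box 1 with the fingers closing along the rack's x, because the pump stands beside it on the y side.

>>> apply_moves --pt "27 36 0" --pt "53 72.5 -20" --pt "53 72.5 -70" --pt "53 72.5 -115" --pt "53 72.5 -160" --pt "53 72.5 -205" --pt "53 72.5 -245" --pt "53 72.5 -275" --pt "53 72.5 -295" --pt "53 72.5 -308" --pt "53 72.5 -318" --pt "53 72.5 -318" --spin '[-1,-1,-1,-1,-1,-1,-1,-1,-1,-1,-1,-1]'

```text
time_s: 3.75
tool_pos: [558.3, 131.8, 74.0]
eef_rot: [0.64, 0.768, -0.0, -0.0]
wrist_force: [-0.4, -0.2, 0.3]
finger_gap: 88.1
grip_force: 0.0
```

>>> apply_moves --pt "0 0 0" --pt "0 0 0" --pt "0 0 0" --pt "0 0 0" --pt "0 0 0" --pt "0 0 0" --spin '[0,0,0,0,0,0]' --grip 0 --newtons 15

```text
time_s: 4.35
tool_pos: [559.0, 131.2, 74.9]
eef_rot: [0.64, 0.768, 0.0, 0.0]
wrist_force: [0.5, 0.4, 0.2]
finger_gap: 42.4
grip_force: 0.0
```

>>> apply_moves --pt "0 0 0" --pt "0 0 0" --pt "0 0 0" --pt "0 0 0" --spin '[0,0,0,0]'

```text
time_s: 4.75
tool_pos: [559.1, 131.3, 74.7]
eef_rot: [0.64, 0.768, 0.0, 0.0]
wrist_force: [1.0, 0.1, -1.5]
finger_gap: 23.9
grip_force: 15.0
```

>>> apply_moves --pt "-4.9 -0.9 0" --pt "-9.8 -1.8 0" --pt "-14.75 -2.7 0" --pt "-17.7 -3.25 0" --pt "-17.7 -3.25 0" --spin '[0,0,0,0,0]'

```text
time_s: 5.25
tool_pos: [540.4, 127.8, 74.7]
eef_rot: [0.64, 0.768, -0.001, -0.0]
wrist_force: [-1.3, -2.1, 1.0]
finger_gap: 23.8
grip_force: 15.0
```

>>> apply_moves --pt "-2.95 -0.55 0" --pt "-5.9 -1.1 0" --pt "-5.9 -1.1 0" --spin '[0,0,0]'

```text
time_s: 5.55
tool_pos: [534.9, 126.8, 74.7]
eef_rot: [0.64, 0.768, -0.0, -0.0]
wrist_force: [0.3, -1.0, 0.3]
finger_gap: 23.8
grip_force: 15.0
```

>>> apply_moves --pt "-2 -0.35 0" --pt "-3.9 -0.7 0" --pt "-3.9 -0.7 0" --spin '[0,0,0]'

```text
time_s: 5.85
tool_pos: [531.2, 126.1, 74.7]
eef_rot: [0.64, 0.768, -0.0, -0.0]
wrist_force: [1.7, -2.2, -0.8]
finger_gap: 24.2
grip_force: 15.0
```

>>> apply_moves --pt "-2 -0.35 0" --pt "-3.9 -0.7 0" --pt "-3.9 -0.7 0" --spin '[0,0,0]'

```text
time_s: 6.15
tool_pos: [527.2, 125.4, 74.7]
eef_rot: [0.64, 0.768, -0.0, -0.0]
wrist_force: [-0.1, -2.4, -0.4]
finger_gap: 23.6
grip_force: 15.0
```

>>> apply_moves --pt "-2 -0.35 0" --pt "-3.9 -0.7 0" --pt "-3.9 -0.7 0" --spin '[0,0,0]'

```text
time_s: 6.45
tool_pos: [523.3, 124.7, 74.7]
eef_rot: [0.64, 0.768, -0.0, -0.0]
wrist_force: [0.0, -3.0, -0.4]
finger_gap: 23.8
grip_force: 15.0
```

>>> apply_moves --pt "-2 -0.35 0" --pt "-3.9 -0.7 0" --pt "-3.9 -0.7 0" --spin '[0,0,0]'

```text
time_s: 6.75
tool_pos: [519.4, 124.0, 74.7]
eef_rot: [0.64, 0.768, -0.0, -0.0]
wrist_force: [0.8, -2.3, -1.5]
finger_gap: 23.9
grip_force: 15.0
```

>>> apply_moves --pt "-3.9 -0.7 0" --pt "-7.9 -1.45 0" --pt "-7.9 -1.45 0" --spin '[0,0,0]'

```text
time_s: 7.05
tool_pos: [511.1, 122.6, 74.7]
eef_rot: [0.64, 0.768, -0.0, -0.0]
wrist_force: [-0.9, -2.5, 0.4]
finger_gap: 23.8
grip_force: 15.0
```

>>> apply_moves --pt "-2 -0.35 0" --pt "-2.95 -0.55 0" --pt "-2.95 -0.55 0" --spin '[0,0,0]'

```text
time_s: 7.35
tool_pos: [508.7, 122.2, 74.7]
eef_rot: [0.64, 0.768, -0.0, -0.0]
wrist_force: [1.2, -1.7, -0.7]
finger_gap: 23.7
grip_force: 15.0
```

>>> apply_moves --pt "-1 -0.2 0" --pt "-1.95 -0.35 0" --pt "-1.95 -0.35 0" --spin '[0,0,0]'

```text
time_s: 7.65
tool_pos: [506.8, 121.8, 74.7]
eef_rot: [0.64, 0.768, -0.0, -0.0]
wrist_force: [1.1, -1.4, -1.4]
finger_gap: 24.0
grip_force: 15.0
```

>>> apply_moves --pt "-1 -0.2 0" --pt "-1.95 -0.35 0" --pt "-1.95 -0.35 0" --spin '[0,0,0]'

```text
time_s: 7.95
tool_pos: [504.8, 121.4, 74.7]
eef_rot: [0.64, 0.768, -0.0, -0.0]
wrist_force: [0.4, -0.4, -0.9]
finger_gap: 23.9
grip_force: 15.0
```

>>> apply_moves --pt "-1 -0.2 0" --pt "-1.5 -0.3 0" --pt "-1.5 -0.3 0" --spin '[0,0,0]'

```text
time_s: 8.25
tool_pos: [504.5, 121.4, 74.7]
eef_rot: [0.64, 0.768, 0.001, 0.001]
wrist_force: [6.7, 0.7, -6.7]
finger_gap: 23.8
grip_force: 15.0
```

>>> apply_moves --pt "5 0.9 0" --pt "15 2.75 0" --pt "25 4.6 0" --pt "35 6.4 0" --pt "45 8.25 0" --pt "53 9.7 0" --pt "58 10.65 0" --pt "61 11.2 0" --pt "61 11.2 0" --spin '[0,0,0,0,0,0,0,0,0]'

```text
time_s: 9.15
tool_pos: [565.2, 132.5, 74.7]
eef_rot: [0.64, 0.768, 0.0, 0.0]
wrist_force: [1.8, 0.4, -1.2]
finger_gap: 24.2
grip_force: 15.0
```

>>> apply_moves --pt "1 0.2 0" --pt "1.95 0.35 0" --pt "1.95 0.35 0" --spin '[0,0,0]'

```text
time_s: 9.45
tool_pos: [566.2, 132.6, 74.7]
eef_rot: [0.64, 0.768, -0.0, -0.0]
wrist_force: [-1.7, -0.7, 0.7]
finger_gap: 23.5
grip_force: 15.0
```

>>> apply_moves --pt "1 0.2 0" --pt "1.95 0.35 0" --pt "1.95 0.35 0" --spin '[0,0,0]'

```text
time_s: 9.75
tool_pos: [568.4, 133.0, 74.7]
eef_rot: [0.64, 0.768, 0.0, 0.0]
wrist_force: [-0.8, -0.9, 0.8]
finger_gap: 24.4
grip_force: 15.0
```

>>> apply_moves --pt "1 0.2 0" --pt "1.5 0.3 0" --pt "1.5 0.3 0" --spin '[0,0,0]'

```text
time_s: 10.05
tool_pos: [568.8, 133.2, 74.7]
eef_rot: [0.64, 0.768, -0.001, -0.001]
wrist_force: [-7.3, -1.8, 4.8]
finger_gap: 24.1
grip_force: 15.0
```

>>> apply_moves --pt "1 0.2 0" --pt "1.5 0.3 0" --pt "1.5 0.3 0" --spin '[0,0,0]'

```text
time_s: 10.35
tool_pos: [570.2, 133.6, 74.7]
eef_rot: [0.64, 0.768, -0.001, -0.001]
wrist_force: [-6.7, -2.1, 6.5]
finger_gap: 23.8
grip_force: 15.0
```

Box 1 is sound: the stop came after about 65 mm, and the lid is home again. I'll release it, rise and turn for box 2.

>>> apply_moves --pt "0 0 0" --pt "0 0 0" --pt "0 0 0" --pt "0 0 0" --pt "0 0 10" --pt "0 0 40" --pt "0 0 80" --pt "0 0 125" --pt "0 -25 150" --pt "0.35 -60 160" --pt "0.35 -105.65 160" --pt "0.35 -105.65 160" --spin '[0,0,0,0,0,0,0,0,8.5,17,25.5,34]' --grip 1

```text
time_s: 11.55
tool_pos: [572.4, 23.7, 236.5]
eef_rot: [0.389, 0.921, -0.0, 0.002]
wrist_force: [-0.6, 0.2, 0.0]
finger_gap: 88.2
grip_force: 0.0
```

>>> apply_moves --pt "0 0 0" --pt "0 0 0" --pt "0 0 0" --pt "0 0 0" --pt "0 0 0" --pt "0 0 0" --pt "0 0 0" --pt "0 0 0" --spin '[8.5,17,25.5,34,42.5,51,56,56]'

```text
time_s: 12.35
tool_pos: [571.8, 28.0, 235.5]
eef_rot: [-0.088, 0.996, -0.0, 0.0]
wrist_force: [0.0, -0.0, -0.4]
finger_gap: 88.2
grip_force: 0.0
```

```bash
cat >> h.py <<'E'
def lids(a,w):
    h=cv2.cvtColor(a,cv2.COLOR_RGB2HSV);t=np.radians(10.4);R=np.array([[np.cos(t),np.sin(t)],[-np.sin(t),np.cos(t)]])
    z=w[...,2]
    for (c,_,_,kz,_,_) in knobs(a,w):
        q=(w[...,:2]-c)@R.T
        m=(z>40)&(z<60)&(abs(q[...,0])<95)&(abs(q[...,1])<34)
        for nm,mm in(("lid",m&(z>51.5)&(h[...,1]>80)),("wh",m&(h[...,1]<60)&(h[...,2]>150))):
            if mm.sum()>20:
                rc=cv2.minAreaRect(w[mm][:,:2].astype(np.float32));print(nm,"knob",c,"rect",np.round(rc[0],1),np.round(rc[1],1),round(rc[2],1),"x'",np.round(np.percentile(q[mm][:,0],[1,99]),1))
E
python3 - <<'E'
from h import *
o=r.get_obs();print(o["time_s"],o["tool_pos"],o["eef_rot"])
k=r.calibration("wrist");a,d=r.read_camera("wrist");w=cloud(d,k)
cv2.imwrite("pics/w2.png",a[:,:,::-1])
for x in knobs(a,w):print(x)
lids(a,w)
E
```

```text
12.35 [571.82110364  27.96508968 235.51004225] [-8.84779376e-02  9.96078048e-01 -7.32206997e-05  4.15124128e-04]
(array([571.1,  27.6]), array([22.9, 21.6]), 10.3, np.float64(86.1), array([318., 184.]), np.int32(596))
(array([598.2, -75.5]), array([22.3, 22.7]), 10.0, np.float64(85.9), array([207., 193.]), np.int32(660))
(array([568.8, 132.3]), array([23.2, 23.6]), 10.8, np.float64(85.9), array([426., 200.]), np.int32(668))
lid knob [571.1  27.6] rect [572.   26.9] [116.2  64. ] 10.4 x' [-56.3  56.9]
wh knob [571.1  27.6] rect [619.2  35.5] [54.7 63.2] 10.4 x' [22.5 76.1]
lid knob [598.2 -75.5] rect [599.2 -76.6] [116.   64.6] 10.2 x' [-56.2  56.9]
wh knob [598.2 -75.5] rect [609.1 -74.5] [115.9  64.4] 10.3 x' [-32.3  68.8]
lid knob [568.8 132.3] rect [569.1 132.9] [115.3  64. ] 10.3 x' [-56.2  55.7]
wh knob [568.8 132.3] rect [569.3 132.2] [116.   63.7] 10.0 x' [-57.4  55.7]
```

View pics/w2.png

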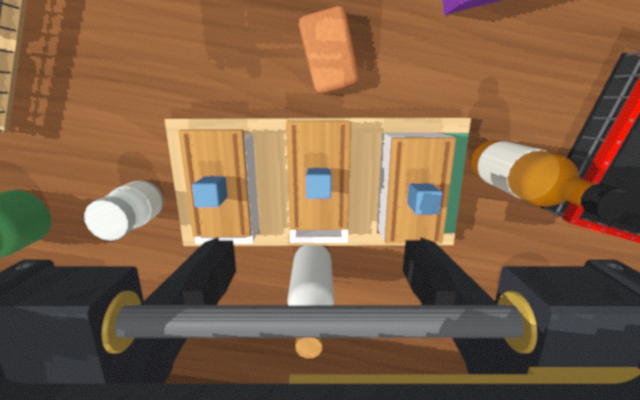

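The picture shows box 1's lid flush at (425,200). Box 2's knob, at (318,184), is right below the tool, and lotion at (310,280) is clear on the +x side.

>>> apply_moves --pt "-0.2 -0.2 -45" --pt "-0.2 -0.2 -90" --pt "-0.2 -0.2 -125" --pt "-0.2 -0.2 -148" --pt "-0.2 -0.2 -160" --pt "-0.2 -0.2 -160" --pt "-0.2 -0.2 -160" --spin '[0,0,0,0,0,0,0]' --grip 0.7

```text
time_s: 13.1
tool_pos: [572.4, 27.6, 75.9]
eef_rot: [-0.088, 0.996, -0.0, 0.001]
wrist_force: [-0.4, 0.9, -0.3]
finger_gap: 61.4
grip_force: 0.0
```

>>> apply_moves --pt "0 0 0" --pt "0 0 0" --pt "0 0 0" --pt "0 0 0" --pt "0 0 0" --pt "0 0 0" --pt "0 0 0" --pt "0 0 0" --spin '[0,0,0,0,0,0,0,0]' --grip 0 --newtons 20

```text
time_s: 13.9
tool_pos: [571.7, 27.5, 75.0]
eef_rot: [-0.088, 0.996, -0.0, 0.0]
wrist_force: [0.1, -2.9, 2.2]
finger_gap: 23.9
grip_force: 20.0
```

>>> apply_moves --pt "-2.95 -0.55 0" --pt "-5.9 -1.1 0" --pt "-5.9 -1.1 0" --spin '[0,0,0]'

```text
time_s: 14.2
tool_pos: [565.5, 26.4, 75.0]
eef_rot: [-0.088, 0.996, -0.0, 0.0]
wrist_force: [0.6, -1.8, 2.1]
finger_gap: 23.5
grip_force: 20.0
```

>>> apply_moves --pt "-2 -0.35 0" --pt "-3.9 -0.7 0" --pt "-3.9 -0.7 0" --spin '[0,0,0]'

```text
time_s: 14.5
tool_pos: [561.7, 25.8, 74.9]
eef_rot: [-0.088, 0.996, -0.0, 0.0]
wrist_force: [1.1, -2.6, 2.9]
finger_gap: 23.6
grip_force: 20.0
```

>>> apply_moves --pt "-2 -0.35 0" --pt "-3.9 -0.7 0" --pt "-3.9 -0.7 0" --spin '[0,0,0]'

```text
time_s: 14.8
tool_pos: [558.0, 25.4, 74.9]
eef_rot: [-0.088, 0.996, 0.0, 0.0]
wrist_force: [3.2, -1.5, 2.9]
finger_gap: 23.5
grip_force: 20.0
```

>>> apply_moves --pt "-1.5 -0.25 0" --pt "-2.95 -0.55 0" --pt "-2.95 -0.55 0" --spin '[0,0,0]'

```text
time_s: 15.1
tool_pos: [556.2, 25.2, 75.1]
eef_rot: [-0.088, 0.996, 0.0, 0.002]
wrist_force: [7.8, 0.8, -0.2]
finger_gap: 23.4
grip_force: 20.0
```

>>> apply_moves --pt "-1.5 -0.25 0" --pt "-2.95 -0.55 0" --pt "-2.95 -0.55 0" --spin '[0,0,0]'

```text
time_s: 15.4
tool_pos: [554.3, 24.8, 75.9]
eef_rot: [-0.088, 0.996, 0.0, 0.003]
wrist_force: [8.8, 2.7, 1.6]
finger_gap: 24.0
grip_force: 20.0
```

Run:
```python
from h import *
for c in("scene","wrist"):
    k=r.calibration(c);a,d=r.read_camera(c);w=cloud(d,k)
    print(c);[print(x[0],x[3]) for x in knobs(a,w)]
    lids(a,w)
print(r.get_obs()["wrist_force"],r.get_obs()["tool_pos"])
```

```text
scene
[ 349.8 -129.6] 82.0
[572.4 131.8] 86.9
[561.8  29.9] 87.9
[603.2 -76.9] 87.3
lid knob [ 349.8 -129.6] rect [ 350.2 -129.5] [ 62.4 117.1] 84.6 x' [-57.7  55.8]
lid knob [572.4 131.8] rect [569.7 132.6] [119.2  64.8] 10.6 x' [-58.9  56. ]
wh knob [572.4 131.8] rect [587.6 111.7] [128.2  55.6] 39.0 x' [-58.   56.5]
lid knob [561.8  29.9] rect [559.2  27.4] [111.7  64.4] 11.6 x' [-57.6  51.6]
wh knob [561.8  29.9] rect [590.   33.1] [111.7  64. ] 10.5 x' [-24.1  83.5]
lid knob [603.2 -76.9] rect [599.6 -76.5] [120.1  65.2] 10.5 x' [-60.   55.2]
wh knob [603.2 -76.9] rect [611.5 -74.9] [117.3  64.9] 10.2 x' [-47.   66.5]
wrist
[553.7  25.1] 86.9
[588.  -76.8] 78.3
[605.8 -72.8] 86.1
[572.8 133.5] 86.1
lid knob [553.7  25.1] rect [555.8  25.1] [115.9  64.2] 10.3 x' [-55.3  58.4]
wh knob [553.7  25.1] rect [627.4  38. ] [32.2 64.4] 11.4 x' [66.3 89.9]
lid knob [588.  -76.8] rect [599.3 -76.2] [116.7  64.9] 10.2 x' [-46.4  65.7]
wh knob [588.  -76.8] rect [605. -72.] [ 47.1 137.9] 85.4 x' [-46.5  79.8]
lid knob [605.8 -72.8] rect [599.2 -75.8] [116.6  64.4] 10.4 x' [-64.6  47.5]
wh knob [605.8 -72.8] rect [605. -72.] [ 47.1 137.9] 85.4 x' [-64.8  61.6]
lid knob [572.8 133.5] rect [569.6 133.1] [116.6  64.9] 10.4 x' [-61.1  50.7]
wh knob [572.8 133.5] rect [563.1 131. ] [103.8  64.9] 9.7 x' [-61.6  40.6]
[9.69578918 3.57094477 0.8824053 ] [554.33695749  24.78901114  75.83795194]
```

Box 2 jams at about 33 mm open, so it is the reject. I'll push it home and carry on along the rack.

>>> apply_moves --pt "5 0.9 0" --pt "12 2.2 0" --pt "19 3.5 0" --pt "26 4.8 0" --pt "30 5.5 0" --pt "32 5.9 0" --pt "32 5.9 0" --spin '[0,0,0,0,0,0,0]'

```text
time_s: 16.2
tool_pos: [583.6, 30.1, 74.8]
eef_rot: [-0.088, 0.996, -0.0, -0.001]
wrist_force: [-0.2, -1.9, 5.4]
finger_gap: 23.5
grip_force: 20.0
```

>>> apply_moves --pt "1 0.2 0" --pt "1.95 0.35 0" --pt "1.95 0.35 0" --spin '[0,0,0]'

```text
time_s: 16.5
tool_pos: [585.2, 30.4, 74.8]
eef_rot: [-0.088, 0.996, 0.0, -0.001]
wrist_force: [-0.3, -1.6, 7.7]
finger_gap: 23.5
grip_force: 20.0
```

>>> apply_moves --pt "1 0.2 0" --pt "1.95 0.35 0" --pt "1.95 0.35 0" --spin '[0,0,0]'

```text
time_s: 16.8
tool_pos: [586.5, 30.6, 74.8]
eef_rot: [-0.089, 0.996, -0.0, -0.002]
wrist_force: [-3.5, -2.7, 8.6]
finger_gap: 23.9
grip_force: 20.0
```

>>> apply_moves --pt "1 0.2 0" --pt "1.95 0.35 0" --pt "1.95 0.35 0" --spin '[0,0,0]'

```text
time_s: 17.1
tool_pos: [586.7, 30.7, 74.7]
eef_rot: [-0.089, 0.996, -0.0, -0.004]
wrist_force: [-11.4, -4.3, 15.6]
finger_gap: 24.0
grip_force: 20.0
```

Run:
```python
from h import *
for c in("scene","wrist"):
    k=r.calibration(c);a,d=r.read_camera(c);w=cloud(d,k)
    print(c);lids(a,w)
o=r.get_obs();print(o["wrist_force"],o["tool_pos"])
```

```text
scene
lid knob [572.9 132.7] rect [577.3 134.3] [102.1  64.8] 11.0 x' [-44.1  55.2]
wh knob [572.9 132.7] rect [597.8 117.4] [112.7  52.6] 43.2 x' [-38.8  56.2]
lid knob [594.1  32.9] rect [594.8  32.5] [103.9  66.4] 9.9 x' [-47.3  51.5]
wh knob [594.1  32.9] rect [611.5  21.4] [156.   39.9] 11.7 x' [-60.2  92.8]
lid knob [603.1 -76.1] rect [599.7 -76.4] [119.8  65.8] 10.2 x' [-59.6  54.9]
wh knob [603.1 -76.1] rect [611.5 -74.2] [115.4  65.3] 10.8 x' [-47.   66.2]
wrist
lid knob [598.6 -75.2] rect [591.1 -77.8] [98.6 65.5] 10.2 x' [-56.6  38.7]
wh knob [598.6 -75.2] rect [596.2 -63.2] [ 51.3 100.3] 74.6 x' [-47.   34.2]
lid knob [586.1  31. ] rect [587.6  30.8] [116.6  64.3] 10.3 x' [-56.5  57.6]
wh knob [586.1  31. ] rect [604.   35.2] [151.7  63.5] 11.1 x' [-57.   92.7]
lid knob [568.3 132.6] rect [569.4 133.3] [115.8  65.6] 10.3 x' [-56.1  32.8]
wh knob [568.3 132.6] rect [533.9 109.3] [47.1 93.6] 57.6 x' [-56.7   9.4]
[-11.13659562  -3.52023828  15.18101447] [586.67018764  30.70258365  74.7398093 ]
```

>>> apply_moves --pt "-2.5 -0.45 0" --pt "-2.5 -0.45 0" --spin '[0,0]'

```text
time_s: 17.4
tool_pos: [586.3, 30.6, 74.8]
eef_rot: [-0.088, 0.996, -0.0, -0.001]
wrist_force: [-0.8, -0.9, 6.8]
finger_gap: 23.9
grip_force: 20.0
```

>>> apply_moves --pt "0 0 0" --pt "0 0 0" --pt "0 0 0" --pt "0 0 0" --pt "0 0 20" --pt "0 0 55" --pt "4 -35 55" --pt "8 -75 55" --pt "11 -106.2 55" --pt "11 -106.2 55" --pt "11 -106.2 55" --spin '[0,0,0,0,0,0,0,0,0,0,0]' --grip 0.7

```text
time_s: 18.5
tool_pos: [598.0, -75.8, 129.4]
eef_rot: [-0.087, 0.996, 0.0, -0.0]
wrist_force: [-0.8, -0.3, 0.0]
finger_gap: 61.7
grip_force: 0.0
```

Run:
```python
from h import *
for c in("scene","wrist"):
    k=r.calibration(c);a,d=r.read_camera(c);w=cloud(d,k)
    print(c);lids(a,w)
o=r.get_obs();print(o["wrist_force"],o["tool_pos"])
```

```text
scene
lid knob [ 348.3 -129.2] rect [ 348.7 -131.5] [ 64.1 113.6] 76.2 x' [-58.2  56.5]
lid knob [573.3 132.2] rect [570.6 132.7] [117.6  64.9] 10.8 x' [-60.3  54.7]
wh knob [573.3 132.2] rect [588.1 112.6] [127.8  55.5] 40.4 x' [-58.   56.2]
lid knob [590.9  29.1] rect [586.9  29.4] [118.   64.9] 10.9 x' [-59.4  54.2]
wh knob [590.9  29.1] rect [609.9  20. ] [153.5  38.7] 12.5 x' [-58.5  93.6]
lid knob [604.3 -78. ] rect [600.5 -76.8] [118.6  63.9] 10.7 x' [-60.9  54.6]
wh knob [604.3 -78. ] rect [612.3 -74.7] [115.   64.5] 10.3 x' [-46.9  65.8]
wrist
lid knob [598.4 -76.3] rect [599.2 -76.5] [115.7  64.3] 10.5 x' [-56.4  56.7]
wh knob [598.4 -76.3] rect [627.3 -70.7] [80.3 63.5] 9.7 x' [28.5 69.2]
lid knob [586.4  29.4] rect [585.8  30.5] [114.  65.] 10.5 x' [-56.7  44.8]
wh knob [586.4  29.4] rect [598.7   5.8] [ 59.1 163.2] 78.5 x' [-57.2  19.2]
lid knob [570.3 121.7] rect [568.3 127.3] [111.8  55.8] 10.8 x' [-55.8  47. ]
wh knob [570.3 121.7] rect [557.4 102.7] [ 42.2 108.5] 75.8 x' [-56.8  40.5]
[-0.18462248 -0.39800235  0.21060222] [597.85666346 -74.49006303 129.33103656]
```

>>> apply_moves --pt "0 0 -25" --pt "0 0 -45" --pt "0 0 -55" --pt "0 0 -55" --spin '[0,0,0,0]'

```text
time_s: 19.0
tool_pos: [597.0, -74.1, 73.0]
eef_rot: [-0.089, 0.996, 0.001, -0.002]
wrist_force: [-0.6, 0.2, 0.5]
finger_gap: 61.8
grip_force: 0.0
```

>>> apply_moves --pt "0 0 0" --pt "0 0 0" --pt "0 0 0" --pt "0 0 0" --pt "0 0 0" --pt "0 0 0" --pt "0 0 0" --spin '[0,0,0,0,0,0,0]' --grip 0 --newtons 20

```text
time_s: 19.7
tool_pos: [598.6, -76.0, 75.2]
eef_rot: [-0.088, 0.996, -0.0, 0.0]
wrist_force: [0.0, -2.8, 2.1]
finger_gap: 23.9
grip_force: 20.0
```

>>> apply_moves --pt "-4.9 -0.9 0" --pt "-9.85 -1.8 0" --pt "-14.75 -2.7 0" --pt "-14.75 -2.7 0" --spin '[0,0,0,0]'

```text
time_s: 20.1
tool_pos: [583.0, -78.8, 75.2]
eef_rot: [-0.088, 0.996, -0.0, -0.0]
wrist_force: [-1.3, -4.6, 4.2]
finger_gap: 23.8
grip_force: 20.0
```

>>> apply_moves --pt "-2 -0.35 0" --pt "-3.95 -0.7 0" --pt "-3.95 -0.7 0" --spin '[0,0,0]'

```text
time_s: 20.4
tool_pos: [579.8, -79.3, 75.2]
eef_rot: [-0.088, 0.996, -0.0, 0.0]
wrist_force: [0.4, -4.2, 5.9]
finger_gap: 24.0
grip_force: 20.0
```

>>> apply_moves --pt "-2 -0.35 0" --pt "-3.95 -0.7 0" --pt "-3.95 -0.7 0" --spin '[0,0,0]'

```text
time_s: 20.7
tool_pos: [575.8, -80.0, 75.1]
eef_rot: [-0.088, 0.996, -0.0, 0.0]
wrist_force: [1.8, -3.7, 6.0]
finger_gap: 24.1
grip_force: 20.0
```

>>> apply_moves --pt "-2 -0.35 0" --pt "-3.95 -0.7 0" --pt "-3.95 -0.7 0" --spin '[0,0,0]'

```text
time_s: 21.0
tool_pos: [571.8, -80.8, 75.1]
eef_rot: [-0.088, 0.996, -0.0, 0.0]
wrist_force: [1.0, -5.7, 4.9]
finger_gap: 23.5
grip_force: 20.0
```

>>> apply_moves --pt "-2 -0.35 0" --pt "-3.95 -0.7 0" --pt "-3.95 -0.7 0" --spin '[0,0,0]'

```text
time_s: 21.3
tool_pos: [567.9, -81.4, 75.2]
eef_rot: [-0.088, 0.996, -0.0, 0.0]
wrist_force: [2.1, -4.4, 6.3]
finger_gap: 23.5
grip_force: 20.0
```

>>> apply_moves --pt "-2 -0.35 0" --pt "-3.95 -0.7 0" --pt "-3.95 -0.7 0" --spin '[0,0,0]'

```text
time_s: 21.6
tool_pos: [564.0, -82.1, 75.2]
eef_rot: [-0.088, 0.996, -0.0, 0.0]
wrist_force: [1.6, -5.1, 6.2]
finger_gap: 23.6
grip_force: 20.0
```

>>> apply_moves --pt "-3.95 -0.7 0" --pt "-7.9 -1.3 0" --pt "-9.85 -1.65 0" --pt "-9.85 -1.65 0" --spin '[0,0,0,0]'

```text
time_s: 22.0
tool_pos: [554.0, -83.9, 75.2]
eef_rot: [-0.088, 0.996, -0.001, 0.0]
wrist_force: [1.6, -5.3, 7.1]
finger_gap: 23.8
grip_force: 20.0
```

>>> apply_moves --pt "-2 -0.35 0" --pt "-2.95 -0.55 0" --pt "-2.95 -0.55 0" --spin '[0,0,0]'

```text
time_s: 22.3
tool_pos: [551.2, -84.4, 75.1]
eef_rot: [-0.088, 0.996, -0.0, 0.0]
wrist_force: [1.6, -5.0, 5.6]
finger_gap: 23.9
grip_force: 20.0
```

>>> apply_moves --pt "-1 -0.2 0" --pt "-1.95 -0.35 0" --pt "-1.95 -0.35 0" --spin '[0,0,0]'

```text
time_s: 22.6
tool_pos: [549.3, -84.7, 75.1]
eef_rot: [-0.088, 0.996, -0.0, 0.001]
wrist_force: [2.1, -5.0, 7.2]
finger_gap: 24.1
grip_force: 20.0
```

>>> apply_moves --pt "-1 -0.2 0" --pt "-1.95 -0.35 0" --pt "-1.95 -0.35 0" --spin '[0,0,0]'

```text
time_s: 22.9
tool_pos: [547.3, -85.0, 75.1]
eef_rot: [-0.088, 0.996, -0.0, 0.001]
wrist_force: [1.3, -5.0, 5.5]
finger_gap: 23.9
grip_force: 20.0
```

>>> apply_moves --pt "-1 -0.2 0" --pt "-1.95 -0.35 0" --pt "-1.95 -0.35 0" --spin '[0,0,0]'

```text
time_s: 23.2
tool_pos: [545.4, -85.4, 75.1]
eef_rot: [-0.088, 0.996, -0.0, 0.001]
wrist_force: [1.4, -4.5, 5.5]
finger_gap: 23.7
grip_force: 20.0
```

>>> apply_moves --pt "-1 -0.2 0" --pt "-1.95 -0.35 0" --pt "-1.95 -0.35 0" --spin '[0,0,0]'

```text
time_s: 23.5
tool_pos: [543.8, -85.5, 75.1]
eef_rot: [-0.088, 0.996, -0.0, 0.001]
wrist_force: [3.2, -3.8, 3.3]
finger_gap: 24.0
grip_force: 20.0
```

>>> apply_moves --pt "-1 -0.2 0" --pt "-1.95 -0.35 0" --pt "-1.95 -0.35 0" --spin '[0,0,0]'

```text
time_s: 23.8
tool_pos: [541.9, -85.2, 75.0]
eef_rot: [-0.088, 0.996, 0.0, 0.001]
wrist_force: [5.6, -0.8, 4.4]
finger_gap: 24.2
grip_force: 20.0
```

Run:
```python
from h import *
for c in("scene","wrist"):
    k=r.calibration(c);a,d=r.read_camera(c);w=cloud(d,k)
    print(c);lids(a,w)
o=r.get_obs();print(o["wrist_force"],o["tool_pos"])
```

```text
scene
lid knob [ 350.1 -129.9] rect [ 347.8 -130.4] [ 62.3 111. ] 85.5 x' [-57.2  43. ]
lid knob [572.7 132.1] rect [569.8 132.4] [117.7  65.6] 10.7 x' [-59.2  55.5]
wh knob [572.7 132.1] rect [589.6 111.5] [129.1  58.4] 39.6 x' [-56.2  56.5]
lid knob [589.   29.3] rect [587.8  30.1] [116.9  64.5] 11.5 x' [-57.6  56.2]
wh knob [589.   29.3] rect [609.8  17.7] [148.2  38.8] 15.6 x' [-51.7  93.5]
lid knob [547.7 -83.6] rect [546.7 -84.4] [112.1  66. ] 9.3 x' [-55.9  54.2]
wh knob [547.7 -83.6] rect [596.7 -75.1] [90.7 66.7] 10.1 x' [ 7.1 94.8]
wrist
lid knob [541.4 -84.9] rect [542.9 -85. ] [116.4  64.2] 10.2 x' [-56.3  32. ]
wh knob [541.4 -84.9] rect [582.2 -78.3] [105.   64.2] 10.2 x' [58.4 92.9]
lid knob [576.8  28. ] rect [563.3  26.4] [69.  64.9] 10.2 x' [-47.7  14.3]
wh knob [576.8  28. ] rect [530.4  20.1] [ 9.9 65.9] 17.7 x' [-48.  -40.7]
[ 5.27714348 -1.59767518  4.04272095] [541.9185701  -85.25833198  74.99672627]
```

>>> apply_moves --pt "5 0.9 0" --pt "15 2.75 0" --pt "25 4.6 0" --pt "35 6.4 0" --pt "45 8.25 0" --pt "53 9.7 0" --pt "58 10.65 0" --pt "61 11.2 0" --pt "61 11.2 0" --spin '[0,0,0,0,0,0,0,0,0]'

```text
time_s: 24.8
tool_pos: [602.3, -74.6, 75.0]
eef_rot: [-0.088, 0.996, -0.0, -0.0]
wrist_force: [2.1, -2.8, 7.2]
finger_gap: 23.7
grip_force: 20.0
```

>>> apply_moves --pt "1 0.2 0" --pt "1.95 0.35 0" --pt "1.95 0.35 0" --spin '[0,0,0]'

```text
time_s: 25.1
tool_pos: [603.8, -74.3, 75.0]
eef_rot: [-0.088, 0.996, -0.0, -0.0]
wrist_force: [-0.5, -3.4, 8.0]
finger_gap: 24.0
grip_force: 20.0
```

>>> apply_moves --pt "1 0.2 0" --pt "1.95 0.35 0" --pt "1.95 0.35 0" --spin '[0,0,0]'

```text
time_s: 25.4
tool_pos: [605.7, -74.0, 75.0]
eef_rot: [-0.088, 0.996, -0.0, -0.0]
wrist_force: [0.6, -3.7, 7.8]
finger_gap: 23.8
grip_force: 20.0
```

>>> apply_moves --pt "1 0.2 0" --pt "1.95 0.35 0" --pt "1.95 0.35 0" --spin '[0,0,0]'

```text
time_s: 25.7
tool_pos: [606.5, -73.9, 75.0]
eef_rot: [-0.088, 0.996, -0.0, -0.002]
wrist_force: [-5.4, -4.9, 11.4]
finger_gap: 23.9
grip_force: 20.0
```

>>> apply_moves --pt "1.5 0.25 0" --pt "1.5 0.25 0" --pt "-0.5 -0.1 0" --pt "-0.5 -0.1 0" --spin '[0,0,0,0]'

```text
time_s: 26.1
tool_pos: [606.8, -73.7, 75.0]
eef_rot: [-0.088, 0.996, -0.0, -0.001]
wrist_force: [-0.8, -4.0, 7.2]
finger_gap: 23.8
grip_force: 20.0
```

>>> apply_moves --pt "0 0 0" --pt "0 0 0" --pt "0 0 0" --pt "0 0 0" --pt "0 0 20" --pt "0 0 55" --pt "-6 35 65" --pt "-12 75 65" --pt "-20 104 65" --pt "-20 104 65" --pt "-20 104 65" --spin '[0,0,0,0,0,0,0,0,0,0,0]' --grip 0.7

```text
time_s: 27.2
tool_pos: [587.3, 31.1, 139.6]
eef_rot: [-0.089, 0.996, -0.0, -0.0]
wrist_force: [-0.2, 0.2, -0.4]
finger_gap: 61.5
grip_force: 0.0
```

Run:
```python
from h import *
for c in("scene","side","wrist"):
    k=r.calibration(c);a,d=r.read_camera(c);w=cloud(d,k)
    print(c);lids(a,w)
    if c=="wrist":continue
    h=cv2.cvtColor(a,cv2.COLOR_RGB2HSV);z=w[...,2]
    m=((h[...,0]<6)|(h[...,0]>174))&(h[...,1]>190)&(h[...,2]>120)&(z>35)&(z<65)&(abs(w[...,1]-390)<130)
    print(c,"rim",cv2.minAreaRect(w[m][:,:2].astype(np.float32)))
    for x in r.recognise(c,"tumbler"):print(np.round(x["position"]),x["conf"])
o=r.get_obs();print(o["wrist_force"],o["tool_pos"])
```

```text
scene
lid knob [ 351.4 -129.9] rect [ 348.6 -130.2] [ 60.2 114.8] 86.8 x' [-60.3  55.4]
lid knob [573.1 131.6] rect [570.1 132.3] [118.4  66.2] 9.4 x' [-58.1  55. ]
wh knob [573.1 131.6] rect [586.8 111.6] [129.3  55.3] 37.5 x' [-57.7  56.7]
lid knob [590.   29.5] rect [588.   30.2] [117.2  65.5] 10.4 x' [-58.9  55.3]
wh knob [590.   29.5] rect [609.2  21.1] [153.8  40.8] 12.3 x' [-56.1  93.5]
lid knob [610.6 -74.7] rect [608.5 -73.5] [117.5  64. ] 10.3 x' [-59.1  55.9]
wh knob [610.6 -74.7] rect [626.3 -94.2] [130.1  56.1] 39.2 x' [-57.   56.8]
scene rim ((489.7184753417969, 381.7342529296875), (135.78343200683594, 188.68702697753906), 83.68340301513672)
[717. 324.  67.] 0.83
[542. 213.  83.] 0.21
side
lid knob [336.3 165.2] rect [336.4 164.9] [64.4 75.3] 20.1 x' [-34.6  34.2]
lid knob [ 344.  -129.9] rect [ 345.1 -130.5] [ 61.8 114.6] 85.6 x' [-55.5  58.2]
side rim ((487.8340148925781, 383.6153564453125), (141.36209106445312, 185.27474975585938), 84.46699523925781)
[703. 332.  66.] 0.87
wrist
lid knob [586.   30.7] rect [587.1  30.6] [116.2  64.2] 10.2 x' [-56.3  57.1]
wh knob [586.   30.7] rect [602.8  34.6] [149.6  60.4] 11.6 x' [-57.   90.2]
lid knob [569.  132.7] rect [569.1 132.9] [115.1  64.9] 10.6 x' [-56.6  52.7]
wh knob [569.  132.7] rect [547.1 106.6] [ 51.5 110.4] 66.0 x' [-57.5  32.4]
lid knob [606.9 -72.8] rect [607.4 -73.6] [115.7  64.8] 10.3 x' [-56.6  52.5]
wh knob [606.9 -72.8] rect [593.6 -75.6] [88.7 64.4] 9.2 x' [-57.5  29.9]
[-0.33907303 -0.10126134 -0.46677681] [587.77298445  29.39537558 139.55062747]
```

All three lids are home. Basket centre is about (489,382.5) with its long axis at −5.7°. Next I grip box 2's knob and lift.

>>> apply_moves --pt "-1 0.1 -25" --pt "-1 0.1 -50" --pt "-1 0.1 -65" --pt "-1 0.1 -65" --spin '[0,0,0,0]'

```text
time_s: 27.85
tool_pos: [584.8, 30.3, 72.2]
eef_rot: [-0.088, 0.996, 0.001, -0.002]
wrist_force: [-0.9, 0.4, -0.6]
finger_gap: 61.8
grip_force: 0.0
```

>>> apply_moves --pt "0 0 0" --pt "0 0 0" --pt "0 0 0" --pt "0 0 0" --pt "0 0 0" --pt "0 0 0" --pt "0 0 0" --pt "0 0 0" --spin '[0,0,0,0,0,0,0,0]' --grip 0 --newtons 45

```text
time_s: 28.65
tool_pos: [586.9, 30.7, 75.3]
eef_rot: [-0.088, 0.996, -0.0, 0.0]
wrist_force: [-0.6, 0.9, 5.0]
finger_gap: 23.7
grip_force: 45.0
```

>>> apply_moves --pt "0 0 3" --pt "0 0 8" --pt "0 0 16" --pt "0 0 26" --pt "0 0 38" --pt "0 0 52" --pt "0 0 68" --pt "0 0 86" --pt "0 0 106" --pt "0 0 126" --pt "0 0 144" --pt "0 0 158" --spin '[0,0,0,0,0,0,0,0,0,0,0,0]'

```text
time_s: 29.85
tool_pos: [587.0, 30.5, 235.4]
eef_rot: [-0.088, 0.996, -0.0, 0.001]
wrist_force: [0.4, -0.1, -5.2]
finger_gap: 23.6
grip_force: 45.0
```

>>> apply_moves --pt "0 0 12" --pt "0 0 22" --pt "0 0 28" --pt "0 0 30" --pt "0 0 30" --spin '[0,0,0,0,0]'

```text
time_s: 30.35
tool_pos: [586.5, 30.6, 262.5]
eef_rot: [-0.088, 0.996, 0.0, -0.0]
wrist_force: [0.2, 0.2, -4.7]
finger_gap: 23.8
grip_force: 45.0
```

Run:
```python
from h import *
a,d=r.read_camera("scene");b,_=r.read_camera("side")
cv2.imwrite("pics/lift.png",np.hstack([cv2.resize(a[100:300,220:520],None,fx=1.3,fy=1.3),cv2.resize(b[40:240,160:460],None,fx=1.3,fy=1.3)])[:,:,::-1])
o=r.get_obs();print(o["time_s"],o["wrist_force"],o["tool_pos"],o["finger_gap"])
```

```text
30.45 [ 0.41020192  0.36017104 -4.01589825] [586.19207682  30.60800493 261.87592389] 23.574638767647603
```

View pics/lift.png

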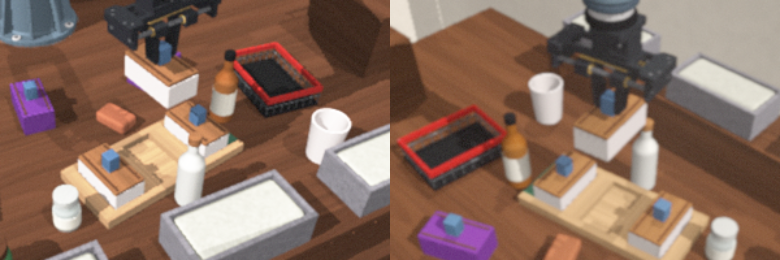

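The box hangs level with its lid shut (crop left (160,80), right (610,125)), and the sound boxes are in their nests. Now over the pump to the basket.

>>> apply_moves --pt "-1.4 5 5" --pt "-4.2 15 10" --pt "-8.3 30 10" --pt "-13.8 50 10" --pt "-20.8 75 10" --pt "-28.5 103 10" --pt "-36.3 131 10" --pt "-44 159 10" --pt "-51.8 187 10" --pt "-59.5 215 10" --pt "-67.3 243 10" --pt "-75 271 10" --spin '[-1,-2,-3,-4,-5.5,-7,-8.5,-10,-11.5,-13,-14,-15]'

```text
time_s: 31.65
tool_pos: [510.8, 303.0, 272.7]
eef_rot: [0.043, 0.999, -0.0, -0.0]
wrist_force: [0.1, -0.2, -4.8]
finger_gap: 23.6
grip_force: 45.0
```

>>> apply_moves --pt "-6.4 23 0" --pt "-11.6 42 0" --pt "-16.1 58 0" --pt "-19.4 70 0" --pt "-21.6 78 0" --pt "-22.4 81 0" --pt "-22.4 81 0" --pt "-22.4 81 0" --spin '[-1,-1,-1,-1,-1,-1,-1,-1]'

```text
time_s: 32.45
tool_pos: [489.5, 382.0, 272.7]
eef_rot: [0.052, 0.999, -0.0, 0.0]
wrist_force: [-0.3, -0.7, -4.2]
finger_gap: 23.6
grip_force: 45.0
```

Run:
```python
from h import *
o=r.get_obs();print(o["time_s"],o["wrist_force"],o["tool_pos"],o["eef_rot"])
ims=[]
for c in("scene","side"):
    k=r.calibration(c);a,d=r.read_camera(c);w=cloud(d,k)
    ims.append(a)
    # project planned box footprint at basket floor
    t=np.radians(-5.7);R=np.array([[np.cos(t),-np.sin(t)],[np.sin(t),np.cos(t)]])
    for L,W,z,col in((58,32,6,(0,255,0)),(91.5,66.5,50,(255,255,0))):
        P=np.array([[L,W],[-L,W],[-L,-W],[L,-W]])@R.T+o["tool_pos"][:2]
        P=np.c_[P,np.full(4,z),np.ones(4)]@k["world_to_cam"].T
        uv=P[:,:3]*[1,-1,-1]@k["K"].T;uv=(uv[:,:2]/uv[:,2:]).astype(np.int32)
        cv2.polylines(ims[-1],[uv],True,col,1)
a,b=ims
cv2.imwrite("pics/over.png",np.hstack([cv2.resize(a[60:240,340:540],None,fx=2,fy=2),cv2.resize(b[80:260,120:320],None,fx=2,fy=2)])[:,:,::-1])
```

```text
32.45 [-0.30535656 -0.6646676  -4.16923078] [489.46698988 381.98619834 272.67526133] [ 5.16240586e-02  9.98666570e-01 -1.96146333e-04  2.01214838e-07]
```

View pics/over.png

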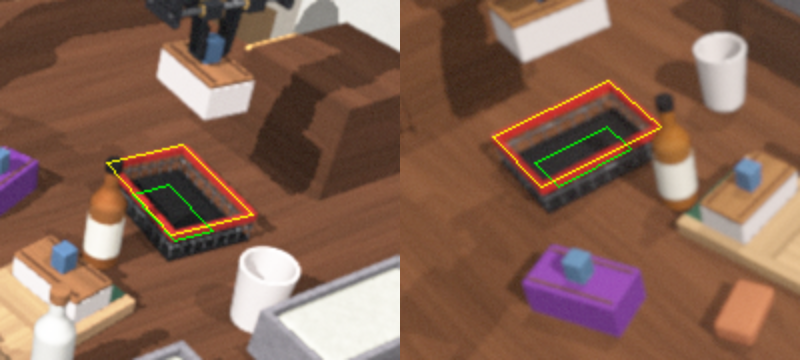

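The predicted rim (yellow) lies on the red rim in both views, and the box footprint fits inside. I still need to check the gripper body's clearance to the wooden crate near (300,100).

Run:
```python
from h import *
s=np.load("s.npz")
for c,i in(("scene","d"),("side","e")):
    w=cloud(s[i],r.calibration(c));p=w[(w[...,2]>90)&(np.hypot(w[...,0]-489,w[...,1]-382)<300)]
    t=np.radians(-5.7);q=(p[:,:2]-[489,382])@np.array([[np.cos(t),-np.sin(t)],[np.sin(t),np.cos(t)]])
    n=(abs(q[:,0])<130)&(q[:,1]>0)&(q[:,1]<260);print(c,n.sum(),q[n].min(0) if n.any() else "", p[n][:,2].max() if n.any() else "")
    n=(abs(q[:,0])<75)&(abs(q[:,1])<130);print(" near",n.sum(),p[n][:5])
```

```text
scene 1736 [-129.93941337  200.74658049] 167.8641707399762
 near 1 [[535.29819226 246.79159331 105.5629246 ]]
side 2027 [-129.96316693  202.89816961] 165.54793720993462
 near 0 []
```

>>> apply_moves --pt "0 0 -5" --pt "0 0 -15" --pt "0 0 -30" --pt "0 0 -50" --pt "0 0 -70" --pt "0 0 -90" --pt "0 0 -110" --pt "0 0 -130" --pt "0 0 -148" --pt "0 0 -163" --pt "0 0 -174" --pt "0 0 -181" --spin '[0,0,0,0,0,0,0,0,0,0,0,0]'

```text
time_s: 33.75
tool_pos: [488.6, 382.3, 90.2]
eef_rot: [0.051, 0.999, -0.0, -0.001]
wrist_force: [-0.9, -0.8, -4.4]
finger_gap: 23.4
grip_force: 45.0
```

>>> apply_moves --pt "0 0 -4" --pt "0 0 -8" --pt "0 0 -11" --pt "0 0 -13" --pt "0 0 -14" --pt "0 0 -14" --spin '[0,0,0,0,0,0]'

```text
time_s: 34.35
tool_pos: [489.2, 382.6, 77.8]
eef_rot: [0.051, 0.999, 0.0, 0.0]
wrist_force: [0.6, 0.1, -5.3]
finger_gap: 23.4
grip_force: 45.0
```

>>> apply_moves --pt "0 0 -1" --pt "0 0 -2" --pt "0 0 -2" --spin '[0,0,0]'

```text
time_s: 34.65
tool_pos: [489.1, 382.6, 75.6]
eef_rot: [0.051, 0.999, -0.0, -0.0]
wrist_force: [0.4, 0.3, -5.2]
finger_gap: 23.5
grip_force: 45.0
```

>>> apply_moves --pt "0 0 -0.5" --pt "0 0 -1" --pt "0 0 -1" --spin '[0,0,0]'

```text
time_s: 34.95
tool_pos: [489.5, 382.6, 75.3]
eef_rot: [0.051, 0.999, 0.0, 0.0]
wrist_force: [-2.2, -2.0, 0.6]
finger_gap: 23.6
grip_force: 45.0
```

>>> apply_moves --pt "0 0 -0.5" --pt "0 0 -1" --pt "0 0 -1" --spin '[0,0,0]'

```text
time_s: 35.25
tool_pos: [490.3, 382.5, 75.3]
eef_rot: [0.051, 0.999, 0.0, 0.001]
wrist_force: [-2.3, -4.4, 6.1]
finger_gap: 23.8
grip_force: 45.0
```

>>> apply_moves --pt "0 0 0" --pt "0 0 0" --pt "0 0 0" --pt "0 0 0" --pt "0 0 0" --pt "0 0 20" --pt "0 0 55" --pt "0 0 100" --pt "0 0 145" --pt "0 0 180" --pt "0 0 200" --pt "0 0 200" --spin '[0,0,0,0,0,0,0,0,0,0,0,0]' --grip 0.7

```text
time_s: 36.45
tool_pos: [490.8, 383.5, 277.9]
eef_rot: [0.051, 0.999, 0.002, 0.003]
wrist_force: [0.4, 0.1, 0.2]
finger_gap: 61.7
grip_force: 0.0
```

Run:
```python
from h import *
o=r.get_obs();print(o["time_s"],o["wrist_force"],o["tool_pos"])
ims=[]
for c in("scene","side","wrist"):
    k=r.calibration(c);a,d=r.read_camera(c);w=cloud(d,k);ims.append(a);print(c);lids(a,w)
    z=w[...,2];h=cv2.cvtColor(a,cv2.COLOR_RGB2HSV)
    t=np.radians(-5.7);q=(w[...,:2]-[489,382.5])@np.array([[np.cos(t),-np.sin(t)],[np.sin(t),np.cos(t)]])
    m=(z>40)&(z<60)&(abs(q[...,0])<75)&(abs(q[...,1])<50)
    for nm,mm in(("lid",m&(z>51.5)&(h[...,1]>60)&(h[...,0]>7)&(h[...,0]<25)),("wh",m&(h[...,1]<60)&(h[...,2]>150))):
        if mm.sum()>20:print("BASKET",nm,np.round(np.percentile(q[mm],[1,99],axis=0),1).tolist(),np.median(z[mm]))
a,b,c=ims
cv2.imwrite("pics/end.png",np.hstack([cv2.resize(a[100:300,240:500],(390,300)),cv2.resize(c,(410,300))])[:,:,::-1])
```

```text
36.45 [0.39724636 0.0551144  0.24388092] [490.75011806 383.51813048 277.85793498]
scene
lid knob [493.  379.8] rect [491.9 380.2] [188.3  67. ] 7.3 x' [-93.5  91.9]
wh knob [493.  379.8] rect [502.1 363.3] [140.3  48. ] 22.8 x' [-66.9  63.2]
lid knob [572.5 134.1] rect [570.2 133.7] [117.6  66.6] 10.3 x' [-59.9  55.1]
wh knob [572.5 134.1] rect [589.3 112.6] [128.7  58.4] 41.1 x' [-56.8  56.7]
lid knob [611.6 -74.9] rect [609.4 -73.9] [116.8  64.9] 10.6 x' [-59.6  55. ]
wh knob [611.6 -74.9] rect [626.7 -94.2] [130.2  54.3] 39.0 x' [-58.3  56.4]
BASKET lid [[-56.7, -32.9], [60.1, 30.2]] 57.96181923075119
BASKET wh [[-56.3, -34.5], [61.5, 30.2]] 46.105699715523315
side
lid knob [487.2 377.5] rect [487.6 377.7] [188.8  67.4] 10.6 x' [-90.4  91.9]
wh knob [487.2 377.5] rect [472. 371.] [86.  46.5] 0.3 x' [-59.6  22.1]
lid knob [335.9 166. ] rect [338.1 166.4] [69.3 68.7] 14.0 x' [-33.1  37.4]
lid knob [ 344.  -130.6] rect [ 344.8 -129.7] [ 62.2 114.3] 84.5 x' [-54.8  59.1]
BASKET lid [[-56.7, -33.3], [57.3, 31.5]] 57.0419725134343
BASKET wh [[-57.1, -34.0], [57.3, -0.3]] 45.8430704978075
wrist
lid knob [338.2 169.6] rect [334.2 178.5] [57.3 41.6] 14.2 x' [-24.8  14. ]
lid knob [488.9 383.2] rect [473.  383.7] [ 63.9 148.3] 84.3 x' [-58.2  58.3]
wh knob [488.9 383.2] rect [471.4 377.6] [51.  79.7] 84.2 x' [-63.3  24.2]
lid knob [564.9 135. ] rect [554.6 131.2] [86.5 64.4] 10.3 x' [-53.1  -1.9]
wh knob [564.9 135. ] rect [539.4 150.3] [112.2  52.8] 44.7 x' [-54.1  36.4]
BASKET lid [[-56.0, -31.7], [56.9, 31.0]] 54.30797423332396
BASKET wh [[-56.9, -30.8], [22.7, 27.9]] 50.84423503274451
```

View pics/end.png

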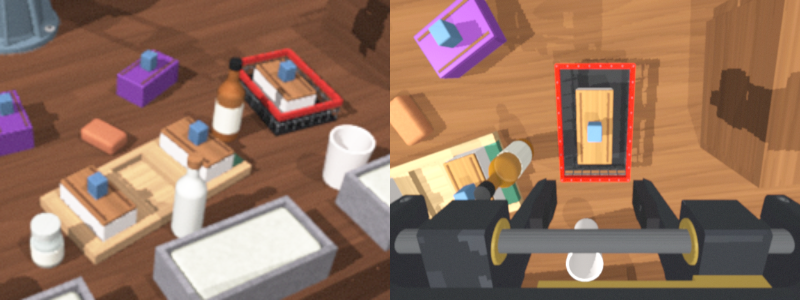

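The reject stands flat and central in the red-rimmed basket with its lid flush (crop (285,82) and (594,125)). Both sound boxes are home in their nests. Handing in.

```bash
python3 -c "
from cell import r
print(r.close_job())"
```

```text
the job is handed in; nothing more can be done
None
```

I tried all three lids in order from the green end: the middle box jammed at about 33 mm and now stands lid shut, flat and central in the red-rimmed basket, the two sound boxes are in their nests with lids home, and I handed the job in at about 37 s (no verdict was returned).

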